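Set out the parts for a new sample line

TASK

Set out the parts for the gas detector's new sample line on the grey mat: lay the spool of thread seal tape flat in the middle of the green pad and stand the barbed brass hose tail upright, barb up, in the middle of the spool's top. Lay the pale sensor cap, right way up, in the middle of the orange pad, and stand the silvery steel nipple, same end down as at the start, on the mat exactly halfway between the two pads. Leave the low round brass bush and the yellow multimeter where they are.

Things in the scene. Friction and masses are not known exactly. Their poses are not given: they have to be found in the camera images.
- mat: Thin grey rectangular layout mat with a white border line, fixed flat on the desk, 90 x 250 mm, 3 mm thick. Origin: centre of its underside, on the desk, which is also exactly halfway between the two pads. Its y axis runs along the 250 mm length, z up. The mat's top is 3 mm above its origin. It lies at a different place and angle (within 0.35 rad of square to the desk) each time.
- green_pad: Round flat green pad, 70 mm diameter, 2 mm thick, fixed on the mat, its centre 85 mm from the mat's centre along the mat's length, at either end. Origin: centre of its underside (3 mm above the desk); its top is 2 mm above that, 5 mm above the desk.
- orange_pad: Round flat orange pad, same size and height as the green one, 85 mm from the mat's centre at the other end of the mat. Origin: centre of its underside; its top is 2 mm above that.
- spool: Loose spool of white thread seal tape with blue flanges, lying flat, 54 mm diameter, 15 mm high, about 30 g. Origin: centre of its underside; z up; the top face, 15 mm above the origin, is a flat firm seat. Round, so it can be gripped across the diameter at any yaw.
- hose_tail: Loose brass hose tail, 41 mm high, about 60 g, standing on its hexagon: hexagon 24 mm across flats (flats face its own +x and -x), 27 mm across corners (along y), from 0 to 18 mm above the origin; above that a round barbed stem 12 mm in diameter. Origin: centre of its underside, z up along the stem. Starts standing upright; grip the hexagon across x.
- cap: Loose pale grey-white round sensor cap, 34 mm diameter, about 18 g, lying right way up; body 10 mm high with a small boss in the middle up to 13 mm. Origin: centre of its underside, z up. Grip across the diameter at any yaw.
- nipple: Loose silvery-white steel pipe nipple, 45 mm high, about 60 g, standing upright on its threaded end: thread 16 mm diameter from 0 to 12 mm above the origin, hexagon 22 mm across flats (flats face its own +x and -x) from 12 to 21 mm, then a round 20 mm body up to 45 mm. Origin: centre of its underside, z up. Keep this end down.
- bush: Loose low round brass bush, 28 mm diameter, 20 mm high, with an open bore and no stem. Not part of the job: leave it where it stands. Origin: centre of its underside.
- meter: Loose yellow and black hand multimeter lying on its back, 148 x 72 x 45 mm, long side along its own x. Not part of the job: leave it where it lies. Origin: centre of its underside.

How it is judged:
At the end, for the whole second after the job is handed in: All upright within 0.12 rad, released, at rest: spool on the green pad within 12 mm of its centre; hose tail on the spool within 10 mm of its centre; cap on the orange pad within 12 mm of its centre; nipple on the mat within 12 mm of the point halfway between the pads (horizontal distance between spool and green_pad below 0.012 m and z of spool in the frame of green_pad between -0.001 and 0.006 m and angle between each of spool, hose_tail, cap, nipple's own z axis and vertical below 0.12 rad and linear speed of each of spool, hose_tail, cap, nipple below 0.02 m/s and angular speed of each of spool, hose_tail, cap, nipple below 0.3 rad/s and horizontal distance between hose_tail and spool below 0.01 m and z of hose_tail in the frame of spool between 0.011 and 0.019 m and horizontal distance between cap and orange_pad below 0.012 m and z of cap in the frame of orange_pad between -0.001 and 0.006 m and horizontal distance between nipple and mat below 0.012 m and z of nipple in the frame of mat between 0 and 0.007 m); the robot touches nothing.
It fails at once if the brass bush was moved by more than 15 mm (distance of bush from where it was at the start of the episode above 0.015 m).
It fails at once if the multimeter was moved by more than 15 mm (distance of meter from where it was at the start of the episode above 0.015 m).
It also fails if it takes over 96 s, if anything falls off the work surface, if the arm or the gripper's body presses on something with over 40 N, if the wrist force passes 120 N, or if a joint passes its speed limit or range.

ROBOT

A 6-joint arm with a two-finger parallel gripper is mounted at the origin on a cart in front of the work surface, level with it; the furniture and walls round the work are solid. World frame = base frame: x ahead of the robot, y to its left, z up, the work surface at z = 0. Lengths are in m, angles in rad, forces in N, time in s.
With the tool pointing down it reaches from about 0.35 to 0.85 m from the base axis. Payload 8.1 kg.
Tool frame: the origin (TCP) lies on the centre line of the jaws, within the pads' length; the fingertips stand 17 mm ahead of it and the grasp point (between the pads) lies 2 mm behind it; z points along the fingers, y is the line along which they close (so a half turn about z gives the same grasp; the last joint's range is limited). The gripper opens to 93 mm and grips with 3 to 60 N. Pads are 15 mm wide; open, the fingers measure 128 mm over their backs; the gripper's body (75 mm by 188 mm) begins 65 mm behind the grasp point.
Start: joints at [-1.411, 0.13, 1.488, -0, 1.523, -0.085], TCP at [0.145, -0.582, 0.236] pointing down, gripper open.
Joint ranges: [-2.96, 2.96], [-0.89, 2.26], [0.02, 2.5], [-1.34, 4.48], [0, 2.73], [-2.66, 2.66]. Speed limits (rad/s): [2.39, 2.39, 2.79, 3.14, 3.14, 3.14].

INTERFACE

Orientations are given as a rotation vector (axis times angle).
In Python, from plant import status, eyes, robot gives the robot as it stands. The module is installed in compiled form; this text tells all that it offers.
- The arm moves only by the tool servo_tool, never from a script. Its argument "plan" is text: rows parted by semicolons, each of 4 numbers parted by spaces: the shift along the tool's x, y, z in m, then the turn about the tool's z in degrees. A call has 1 to 12 rows; each row is the pose to reach, as a shift and turn from the pose commanded when the call began, along the tool's axes at that moment; what a row does not reach only later rows make up. A row lasts 1/12 s, in which the tool goes at most 41.7 mm and 7.16 degrees, less where a joint would pass 70% of its speed; a pose out of reach is approached as far as the arm can. A call with a gripper value outside its range is refused whole. "grip" is the closure, from -1 (fully open) to 1 (shut), set as the call begins (left out, the last holds). The fingers move at their own pace and stop on an object; "grip_force" is the grip in N (left out, the last holds). Time passes only in rows, so rows that repeat a pose let the fingers close. It gives the time, the measured TCP pose, the force, the opening and the grip force at its end, in the units of the state.
- status.read_state(): the state, without advancing time (a new reading comes with each control period).
- eyes.read_camera(name): name is "scene" or "top" or "wrist"; returns a dict with "image" (400x640x3 uint8, blue, green, red), "fovy" (degrees; the focal length in pixels is half the picture's height over the tangent of half this angle, whatever the lens; pixels are square), "cx", "cy" (the principal point, pixels), "world_from_camera" (4x4, takes a point from camera to world coordinates); the wrist camera has in their place "hand_eye" (4x4, takes a point from camera to tool coordinates, whose origin is the TCP and whose axes are the flange's). Camera axes: x right, y down, z forward; pixel columns grow to the right and rows downward; lengths in m; the calibration is good to about 2 mm. A picture is of the moment at which its call begins: read the wrist's pose just before it. There is no depth.
- robot.close_job(): hands the job in; it is judged then, once.
The state is a dict: "t": time; "q": joint angles; "dq": joint speeds; "joint_torque": joint torques, N m; "tool_pos": TCP position; "orientation": TCP orientation; "force": force on the tool from outside, world axes, zero at the start; "wrist_torque": the same for the moment, N m; "opening": finger opening in m; "gripper_force": force on a finger pad.
Only numpy, scipy, OpenCV 4.12 (cv2) and the standard library are available. Lean on these libraries where they do the work, as an engineer would, in place of code of your own. Each camera call takes 0.05 s, during which the arm holds its last target. There are 200 camera calls.

## Working session

There is one attempt and no reset: what is moved stays moved. The work goes in short steps, Python scripts to look and compute and a tool call to move; the robot and the scene stay as the last step left them, time stands still between calls to the robot, and variables do not carry over. Pictures are saved under pics/ and viewed, at most 14 in all, crops included, and the job is handed in when it is done.

Besides the shell and the picture viewer there is one more tool, called as a command line: name --argument value ..., lists and objects as JSON in quotes. servo_tool: Moves the arm, as the interface text tells. Its arguments: {"type":"object","properties":{"plan":{"type":"string"},"grip":{"type":"number"},"grip_force":{"type":"number"}},"required":["plan"]}

```bash
mkdir -p pics; cat > h.py <<'E'
import numpy as np, cv2
from plant import status, eyes, robot
def K(c):
    f=200/np.tan(np.radians(c["fovy"])/2); return f,c["cx"],c["cy"]
def cast(c,uv,z,T=None):
    T=np.array(c["world_from_camera"]) if T is None else T
    f,cx,cy=K(c); uv=np.atleast_2d(np.asarray(uv,float))
    d=np.c_[(uv[:,0]-cx)/f,(uv[:,1]-cy)/f,np.ones(len(uv))]@T[:3,:3].T
    o=T[:3,3]; return o+d*((z-o[2])/d[:,2])[:,None]
def proj(c,p,T=None):
    T=np.array(c["world_from_camera"]) if T is None else T
    f,cx,cy=K(c); q=(np.atleast_2d(p)-T[:3,3])@T[:3,:3]
    return np.c_[cx+f*q[:,0]/q[:,2],cy+f*q[:,1]/q[:,2]]
E
python3 - <<'E'
from h import *
s=status.read_state(); print({k:np.round(v,3).tolist() for k,v in s.items()})
for n in("scene","top"):
    c=eyes.read_camera(n); cv2.imwrite(f"pics/{n}0.png",c["image"]); print(n,K(c),np.round(c["world_from_camera"],3).tolist())
E
```

```text
{'t': 0.0, 'q': [-1.411, 0.131, 1.489, -0.0, 1.523, -0.085], 'dq': [-0.001, -0.001, -0.0, 0.001, 0.002, -0.001], 'joint_torque': [-0.002, -55.984, -49.177, 0.077, 0.035, -0.0], 'tool_pos': [0.145, -0.582, 0.235], 'orientation': [-3.116, -0.383, 0.0], 'force': [-0.328, 0.312, -0.247], 'wrist_torque': [-0.001, -0.006, -0.048], 'gripper_force': 0.0, 'opening': 0.093}
scene (np.float64(421.35470523550765), 310.8187115012918, 198.06069663167207) [[0.878, -0.358, 0.316, 0.26], [-0.477, -0.631, 0.612, -0.605], [-0.02, -0.688, -0.725, 0.783], [0.0, 0.0, 0.0, 1.0]]
top (np.float64(398.2917411727465), 321.7135253531078, 204.90647881791955) [[0.027, -0.987, 0.158, 0.409], [-0.999, -0.031, -0.022, 0.034], [0.027, -0.158, -0.987, 1.067], [0.0, 0.0, 0.0, 1.0]]
```

View pics/scene0.png

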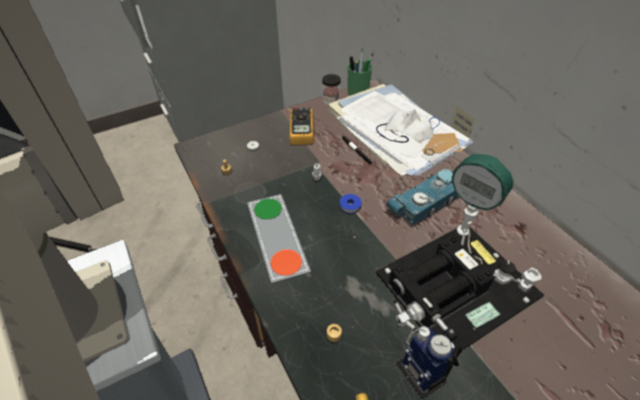

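View pics/top0.png

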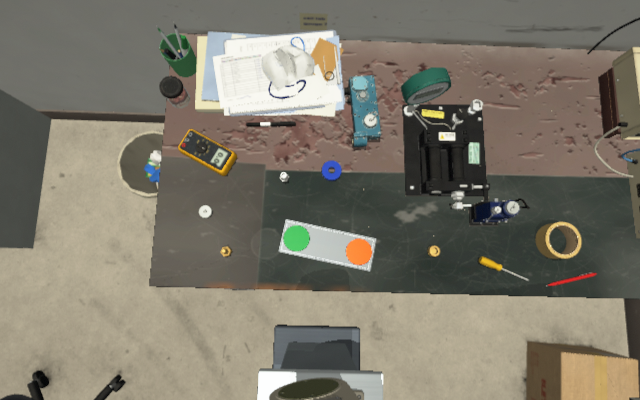

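Scene view: green pad (268,209), orange (286,262), spool (350,203), hose tail (226,167), cap (252,145), nipple (317,172), bush (334,331). Top view: green (296,238), orange (358,251), spool (332,171), hose tail (225,252), cap (205,212), nipple (284,176), bush (434,251), meter (207,151).

```bash
python3 - <<'E'
from h import *
c=eyes.read_camera("top"); s=eyes.read_camera("scene")
def blob(im,uv,r=18,ring=None):
    # foreground vs. local median background
    u,v=uv; p=im[v-r:v+r,u-r:u+r].astype(int)
    bg=np.median(np.r_[p[0],p[-1],p[:,0],p[:,-1]],0)
    m=(np.abs(p-bg).sum(2)>90).astype(np.uint8)
    n,l,st,ce=cv2.connectedComponentsWithStats(m)
    i=1+np.argmin(np.hypot(*(ce[1:]-r).T)-st[1:,4]*.02); x,y,w,h,a=st[i]
    return np.array(ce[i])+[u-r,v-r],(w,h,a)
def hue(im,lo,hi):
    h=cv2.cvtColor(im,cv2.COLOR_BGR2HSV); m=cv2.inRange(h,lo,hi); n,l,st,ce=cv2.connectedComponentsWithStats(m)
    i=1+np.argmax(st[1:,4]); return ce[i],st[i]
for nm,cam,g,o in(("top",c,(296,238),(358,251)),("scene",s,(268,209),(286,262))):
    for col,lo,hi in(("g",(50,120,60),(75,255,255)),("o",(4,180,180),(12,255,255))):
        im=cam["image"].copy(); q=g if col=="g" else o
        mk=np.zeros(im.shape[:2],np.uint8); cv2.circle(mk,q,24,255,-1); im[mk==0]=0
        ce,st=hue(im,lo,hi); print(nm,col,ce.round(1),st,cast(cam,ce,.005).round(4))
for n,t,sc,z in(("spool",(332,171),(350,203),.0075),("tail",(225,252),(226,167),.012),("cap",(205,212),(252,145),.006),("nip",(284,176),(317,172),.022),("bush",(434,251),(334,331),.01)):
    for cn,cam,q in(("top",c,t),("sc",s,sc)):
        ce,b=blob(cam["image"],q); print(n,cn,ce.round(1),b,cast(cam,ce,z).round(4)[0])
print(cast(c,[(207,151)],.045))
w=eyes.read_camera("wrist"); print(K(w),np.round(w["hand_eye"],3).tolist())
E
```

```text
top g [296.2 238. ] [284 226  26  25 500] [[0.4881 0.0758 0.005 ]]
top o [361.8 250.6] [351 239  21  26 321] [[ 0.4597 -0.0996  0.005 ]]
scene g [267.5 208.6] [255 199  26  20 394] [[0.4875 0.0734 0.005 ]]
scene o [285.7 262.1] [272 251  29  23 531] [[ 0.4564 -0.0934  0.005 ]]
spool top [331.5 177. ] (np.int32(36), np.int32(28), np.int32(774)) [ 0.657  -0.0141  0.0075]
spool sc [344.2 206.3] (np.int32(29), np.int32(35), np.int32(689)) [ 0.6566 -0.0161  0.0075]
tail top [225.1 251.1] (np.int32(12), np.int32(10), np.int32(68)) [0.4478 0.2602 0.012 ]
tail sc [225.6 167.8] (np.int32(10), np.int32(6), np.int32(32)) [0.4481 0.2605 0.012 ]
cap top [204.8 211. ] (np.int32(15), np.int32(13), np.int32(143)) [0.5529 0.3222 0.006 ]
cap sc [252.3 144.7] (np.int32(13), np.int32(9), np.int32(90)) [0.5529 0.3228 0.006 ]
nip top [283.7 176.8] (np.int32(10), np.int32(12), np.int32(78)) [0.6497 0.1148 0.022 ]
nip sc [322.9 166. ] (np.int32(23), np.int32(23), np.int32(248)) [0.6764 0.1258 0.022 ]
bush top [434.1 250.7] (np.int32(12), np.int32(12), np.int32(106)) [ 0.4648 -0.2919  0.01  ]
bush sc [333.7 330.7] (np.int32(16), np.int32(16), np.int32(196)) [ 0.4656 -0.2872  0.01  ]
[[0.70739851 0.31758199 0.045     ]]
(np.float64(286.2659406521141), 321.20029913900584, 200.43367353088598) [[-0.001, -0.955, -0.298, 0.081], [1.0, -0.001, -0.0, -0.001], [-0.0, -0.298, 0.955, -0.149], [0.0, 0.0, 0.0, 1.0]]
```

```bash
cat >> h.py <<'E'
from scipy.spatial.transform import Rotation as Ro
def pose():
    s=status.read_state(); T=np.eye(4); T[:3,:3]=Ro.from_rotvec(s["orientation"]).as_matrix(); T[:3,3]=s["tool_pos"]; return s,T
def go(x,y,z,a=None):
    "shift in tool axes to world x,y,z with tool x at heading a (deg)"
    s,T=pose(); h=np.degrees(np.arctan2(T[1,0],T[0,0])); d=T[:3,:3].T@(np.array([x,y,z])-T[:3,3])
    print("t",round(s["t"],2),"shift",d.round(4),"turn",0 if a is None else round(h-a,2),"heading",h.round(2),"q",np.round(s["q"],2))
def wrist(name=None):
    s,T=pose(); c=eyes.read_camera("wrist"); c["T"]=T@np.array(c["hand_eye"])
    if name: cv2.imwrite("pics/"+name,c["image"])
    return c
E
```

servo_tool --plan "0.49 -0.58 -0.045 14;0.49 -0.58 -0.045 14;0.49 -0.58 -0.045 14;0.49 -0.58 -0.045 14;0.49 -0.58 -0.045 14;0.49 -0.58 -0.045 14;0.49 -0.58 -0.045 14;0.49 -0.58 -0.045 14;0.49 -0.58 -0.045 14;0.49 -0.58 -0.045 14;0.49 -0.58 -0.045 14;0.49 -0.58 -0.045 14"

```text
t: 1.25
tool_pos: [0.3659, -0.1322, 0.2656]
orientation: [3.141, 0.0, 0.002]
force: [0.3, -0.2, -0.6]
opening: 0.093
gripper_force: 0.0
```

```bash
python3 -c "
from h import *
print(pose()[1].round(3)); go(.48,.1,.28,0)"
```

```text
[[ 1.     0.     0.001  0.366]
 [ 0.    -1.    -0.    -0.132]
 [ 0.001  0.    -1.     0.266]
 [ 0.     0.     0.     1.   ]]
t 1.25 shift [ 0.1142 -0.2322 -0.0144] turn 0.0 heading 0.0 q [-0.48 -0.48  1.98  0.    1.65  1.09]
```

servo_tool --plan "0.115 -0.232 -0.015 0;0.115 -0.232 -0.015 0;0.115 -0.232 -0.015 0;0.115 -0.232 -0.015 0;0.115 -0.232 -0.015 0;0.115 -0.232 -0.015 0;0.115 -0.232 -0.015 0;0.115 -0.232 -0.015 0;0.115 -0.232 -0.015 0"

```text
t: 2.0
tool_pos: [0.4801, 0.098, 0.2798]
orientation: [3.141, 0.003, -0.002]
force: [-0.3, -1.1, -0.9]
opening: 0.093
gripper_force: 0.0
```

```bash
python3 -c "
from h import *
c=wrist('w1.png'); go(.48,.1,.28,0)
P=[(.488,.075,.005),(.458,-.095,.005),(.657,-.014,.01),(.448,.26,.012),(.553,.322,.006),(.65,.115,.02)]
print(proj(c,P,c['T']).round(0).tolist())"
```

```text
t 2.05 shift [-0.     -0.0028 -0.0001] turn 0.03 heading 0.03 q [ 0.1  -0.19  1.72 -0.    1.61  1.67]
[[337.0, 162.0], [448.0, 182.0], [408.0, 34.0], [214.0, 189.0], [163.0, 117.0], [308.0, 38.0]]
```

View pics/w1.png

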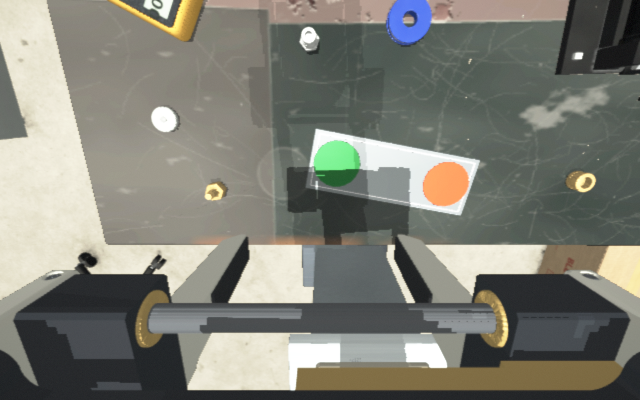

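Wrist view: green pad (337,163), orange (445,184), spool (409,20), tail (215,191), cap (165,119), nipple (309,40), bush (581,181). All agree with the predictions. Refine pads, tail hex angle and cap from this view.

```bash
cat >> h.py <<'E'
LIM=dict(green=((50,120,40),(75,255,255)),orange=((4,170,120),(12,255,255)),blue=((108,150,50),(125,255,255)),brass=((10,90,60),(28,255,255)),pale=((0,0,150),(180,60,255)))
def seg(im,k,near,r):
    "largest blob of colour k within r px of near: contour"
    m=cv2.inRange(cv2.cvtColor(im,cv2.COLOR_BGR2HSV),*map(np.array,LIM[k])); w=np.zeros_like(m); cv2.circle(w,tuple(int(i) for i in near),r,255,-1)
    cs=cv2.findContours(m&w,cv2.RETR_EXTERNAL,cv2.CHAIN_APPROX_NONE)[0]; return max(cs,key=cv2.contourArea)[:,0,:].astype(float)
def ground(c,k,near,r,z):
    "contour cast on plane z -> centre and diameter (m) of its least circle, and ellipse"
    p=cast(c,seg(c["image"],k,near,r),z,c.get("T"))[:,:2]
    e=cv2.fitEllipse((p*1000).astype(np.float32)); return np.array(e[0])/1000,np.array(e[1]),p
E
python3 - <<'E'
from h import *
c=wrist()
for k,q,r,z in(("green",(337,163),35,.005),("orange",(445,184),35,.005),("pale",(165,119),22,.008),("blue",(409,20),40,.015),("brass",(215,191),20,.018),("pale",(309,40),22,.045)):
    a=ground(c,k,q,r,z); print(k,a[0].round(4),a[1].round(1))
im=c["image"]; cv2.imwrite("pics/crop1.png",np.hstack([cv2.resize(im[y-25:y+25,x-25:x+25],(300,300),interpolation=2) for x,y in((309,38),(215,189))]))
E
```

```text
green [0.4808 0.0725] [51.6 70.6]Traceback (most recent call last):
  File "<stdin>", line 4, in <module>
  File "h.py", line 32, in ground
    p=cast(c,seg(c["image"],k,near,r),z,c.get("T"))[:,:2]
             ~~~^^^^^^^^^^^^^^^^^^^^^
  File "h.py", line 29, in seg
    cs=cv2.findContours(m&w,cv2.RETR_EXTERNAL,cv2.CHAIN_APPROX_NONE)[0]; return max(cs,key=cv2.contourArea)[:,0,:].astype(float)
                                                                                ~~~^^^^^^^^^^^^^^^^^^^^^^^^
ValueError: max() iterable argument is empty
```

```bash
python3 - <<'E'
from h import *
c=wrist(); im=c["image"]; H=cv2.cvtColor(im,cv2.COLOR_BGR2HSV)
for q in((337,150),(337,180),(445,184),(165,119),(407,35),(215,191)): print(q,H[q[1],q[0]])
LIM.update(green=((40,100,15),(80,255,255)),orange=((0,140,60),(14,255,255)))
for k,q,r,z in(("green",(337,163),35,.005),("orange",(445,184),35,.005),("pale",(165,119),22,.008),("blue",(409,20),40,.015),("brass",(215,191),20,.018),("pale",(309,40),22,.045)):
    try: a=ground(c,k,q,r,z); print(k,a[0].round(4),a[1].round(1))
    except Exception as e: print(k,e)
cv2.imwrite("pics/crop1.png",np.hstack([cv2.resize(im[y-25:y+25,x-25:x+25],(300,300),interpolation=2) for x,y in((309,38),(215,189))]))
E
sed -i 's/green=((50,120,40),(75,255,255)),orange=((4,170,120),(12,255,255))/green=((40,100,15),(80,255,255)),orange=((0,140,60),(14,255,255))/' h.py
```

```text
(337, 150) [ 66 117 245]
(337, 180) [ 66 155  92]
(445, 184) [ 13 154 255]
(165, 119) [ 38   4 250]
(407, 35) [113 162 246]
(215, 191) [ 20 107 141]
green [0.486  0.0754] [66.1 66.9]
orange [ 0.4552 -0.0911] [65.5 66. ]
pale [0.5434 0.3227] [43.6 47.1]
blue [ 0.6707 -0.0131] [49.1 52.6]
brass [0.4484 0.255 ] [22.1 27.8]
pale [0.6441 0.1134] [21.1 23.5]
```

View pics/crop1.png

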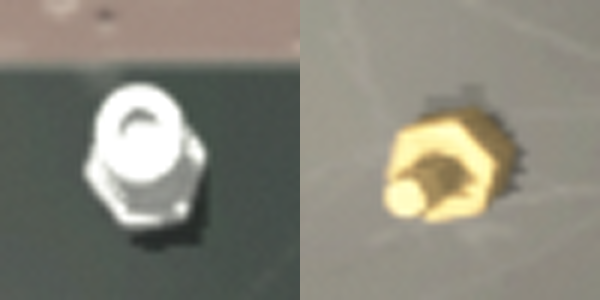

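Crop: nipple upright with hexagon, tail standing with stem up. Now over the spool for a closer look.

servo_tool --plan "0.14 0.112 0.08 0;0.14 0.112 0.08 0;0.14 0.112 0.08 0;0.14 0.112 0.08 0;0.14 0.112 0.08 0;0.14 0.112 0.08 0;0.14 0.112 0.08 0"

```text
t: 2.73
tool_pos: [0.6196, -0.0166, 0.1984]
orientation: [-3.141, 0.006, 0.005]
force: [-0.5, 0.3, 0.6]
opening: 0.0927
gripper_force: 0.0
```

```bash
python3 - <<'E'
from h import *
c=wrist(); q=proj(c,(.657,-.014,.015),c["T"])[0]; print(q)
a=ground(c,"blue",q,80,.015); print(a[0].round(4),a[1])
go(*a[0],.09,0); go(*a[0],.0205,0)
q=proj(c,(.488,.0755,.005),c["T"])[0]; print(q)
try: print(ground(c,"green",q,60,.005)[:2])
except Exception as e: print(e)
E
```

```text
[319.12484534 150.22410158]
[ 0.6752 -0.014 ] [45.2983551 52.442276 ]
t 2.78 shift [ 0.0556 -0.0016  0.1099] turn -0.13 heading -0.13 q [-0.11  0.2   1.47  0.    1.47  1.47]
t 2.78 shift [ 0.0556 -0.0015  0.1794] turn -0.13 heading -0.13 q [-0.11  0.2   1.47  0.    1.47  1.47]
[254.34767297 274.19765915]
(array([0.4846066 , 0.07066322]), array([54.39654922, 70.88366699]))
```

```bash
python3 - <<'E'
from h import *
c=wrist('w2.png'); im=c["image"]; q=proj(c,(.671,-.014,.015),c["T"])[0]
k=seg(im,"blue",q,80); print(q,k.min(0),k.max(0)); cv2.polylines(im,[k.astype(int)],True,(0,0,255))
x,y=q.astype(int); cv2.imwrite("pics/w2c.png",cv2.resize(im[y-60:y+60,x-80:x+80],None,fx=4,fy=4))
E
```

```text
[320.0914858  138.21322109] [297. 113.] [343. 158.]
```

View pics/w2c.png

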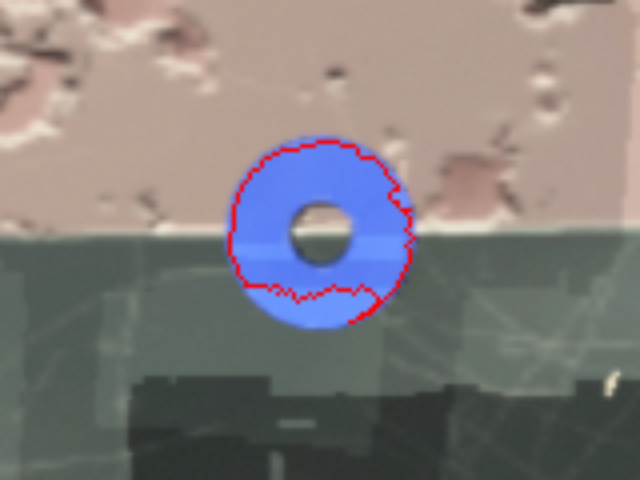

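Spool disc centre at about (320,136); the mask lost its lower part, so I lower the saturation limit.

```bash
sed -i 's/blue=((108,150,50)/blue=((100,90,40)/' h.py; python3 - <<'E'
from h import *
c=wrist()
a=ground(c,"blue",(320,136),60,.015); print(a[0].round(4),a[1]); print(cast(c,(320,136),.015,c["T"]))
go(*a[0],.0205,0)
E
```

```text
[ 0.6727 -0.0136] [53.16028595 53.22423553]
[[ 0.67389493 -0.01307215  0.015     ]]
t 2.88 shift [ 0.0522 -0.0006  0.1812] turn -0.0 heading -0.0 q [-0.11  0.2   1.47  0.    1.47  1.47]
```

servo_tool --plan "0.035 0 0.04 0;0.052 -0.0005 0.08 0;0.052 -0.0005 0.115 0;0.052 -0.0005 0.15 0;0.052 -0.0005 0.17 0;0.052 -0.0005 0.18 0;0.052 -0.0005 0.18 0;0.052 -0.0005 0.18 0"

```text
t: 3.55
tool_pos: [0.6733, -0.0129, 0.0223]
orientation: [3.141, 0.002, 0.004]
force: [-0.1, -0.6, 1.1]
opening: 0.0931
gripper_force: 0.0
```

servo_tool --plan "0 0 0 0;0 0 0 0;0 0 0 0;0 0 0 0;0 0 0 0;0 0 0 0;0 0 0 0;0 0 0 0" --grip 1 --grip_force 20

```text
t: 4.22
tool_pos: [0.6725, -0.0136, 0.0203]
orientation: [3.142, 0.0, -0.0]
force: [-1.2, 0.1, 1.6]
opening: 0.0526
gripper_force: 20.0
```

servo_tool --plan "0 0 -0.015 0;0 0 -0.04 0;-0.02 -0.01 -0.065 0;-0.05 -0.025 -0.08 0;-0.085 -0.04 -0.08 0;-0.12 -0.057 -0.08 0;-0.15 -0.072 -0.075 0;-0.175 -0.084 -0.06 0;-0.1855 -0.089 -0.045 0;-0.1855 -0.089 -0.035 0;-0.1855 -0.089 -0.035 0;-0.1855 -0.089 -0.035 0"

```text
t: 5.22
tool_pos: [0.4878, 0.0751, 0.0558]
orientation: [3.141, 0.001, 0.001]
force: [1.1, 0.9, -0.6]
opening: 0.0523
gripper_force: 20.0
```

```bash
python3 - <<'E'
from h import *
c=wrist('w3.png')
for k,z,p,n in(("green",.005,(.487,.0755,.005),70),("blue",.055,(.487,.0755,.05),90),("orange",.005,(.4555,-.092,.005),75)):
    a=ground(c,k,proj(c,p,c["T"])[0],n,z); print(k,a[0].round(4),a[1].round(1))
print(proj(c,[(.487,.0755,.005),(.4555,-.092,.005)],c["T"]))
go(.487,.0755,.0265,0)
t=eyes.read_camera("top")
for k,p in(("green",(.487,.0755,.005)),("orange",(.4555,-.092,.005))):
    a=ground(t,k,proj(t,p)[0],22,.005); print(k,a[0].round(4),a[1].round(1))
E
```

```text
green [0.4813 0.0755] [65.8 73.7]
blue [0.4929 0.0754] [51.5 56.3]
orange [ 0.4577 -0.0912] [62.4 68.1]
[[321.2012027  225.1829264 ]
 [534.75149822 262.4110068 ]]
t 5.27 shift [-0.0016 -0.0005  0.0299] turn -0.0 heading -0.0 q [ 0.05  0.01  1.96 -0.    1.17  1.62]
green [0.4589 0.0671] [ 4.6 19.4]
orange [ 0.4576 -0.0907] [65.8 66.5]
```

View pics/w3.png

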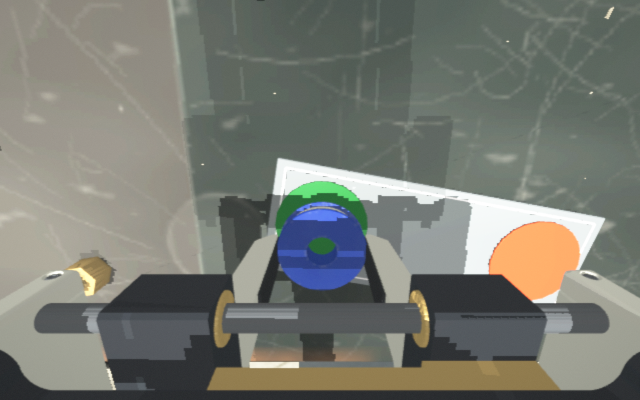

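The spool is held over the green pad; pad centre about (321,225) as predicted. Lower and release.

servo_tool --plan "-0.001 0 0.015 0;-0.001 0 0.025 0;-0.001 0 0.0295 0;-0.001 0 0.0295 0;-0.001 0 0.0295 0;-0.001 0 0.0295 0"

```text
t: 5.82
tool_pos: [0.4862, 0.0753, 0.0261]
orientation: [-3.142, -0.0, -0.0]
force: [-0.2, -0.6, -0.5]
opening: 0.0524
gripper_force: 20.0
```

servo_tool --plan "0 0 0 0;0 0 0 0;0 0 0 0;0 0 0 0;0 0 0 0;0 0 -0.02 0;0 0 -0.06 0;-0.02 -0.04 -0.1 0;-0.05 -0.08 -0.125 0;-0.09 -0.12 -0.125 0;-0.09 -0.12 -0.125 0;-0.09 -0.12 -0.125 0" --grip -1

```text
t: 6.82
tool_pos: [0.3931, 0.1998, 0.1527]
orientation: [-3.139, -0.007, -0.002]
force: [0.2, 0.0, 0.1]
opening: 0.0931
gripper_force: 0.0
```

```bash
python3 - <<'E'
from h import *
go(.448,.257,.15,0)
c=wrist('w4.png'); T=c["T"]
for k,z,p,n in(("blue",.02,(.487,.0755,.02),60),("green",.005,(.487,.0755,.005),65),("brass",.018,(.448,.258,.018),45)):
    q=proj(c,p,T)[0]; a=ground(c,k,q,n,z); print(k,q.round(),a[0].round(4),a[1].round(1))
x,y=q.astype(int); cv2.imwrite("pics/w4c.png",cv2.resize(c["image"][y-50:y+50,x-60:x+60],None,fx=5,fy=5)); print(x-60,y-50)
E
```

```text
t 6.82 shift [ 0.0551 -0.057   0.0029] turn 0.25 heading 0.25 q [ 0.35 -0.26  2.02  0.    1.39  1.92]
blue [457.  97.] [0.4868 0.0778] [52.9 57.3]
green [450.  98.] [0.4865 0.0742] [64.  66.9]
brass [262. 139.] [0.4463 0.257 ] [24.5 27.2]
202 89
```

View pics/w4c.png

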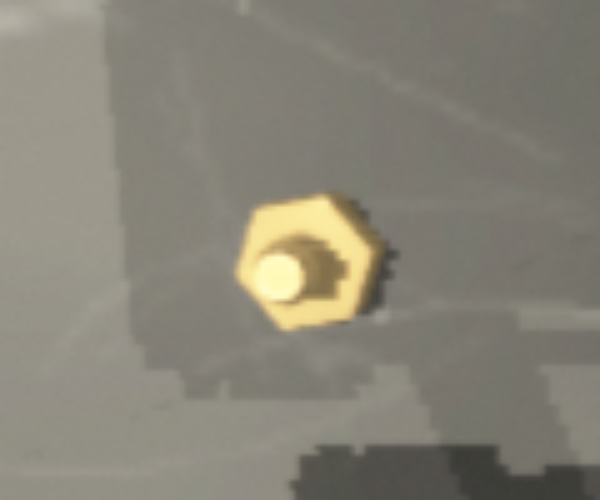

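Tail: hex top-face centre about pixel (263,141), flat edges give tool heading 41° for a flat grip. Spool is centred on the pad.

```bash
python3 - <<'E'
from h import *
c=wrist(); p=cast(c,(263.2,141),.018,c["T"])[0]; print(p); go(p[0],p[1],.15,41);go(p[0],p[1],.0195,41)
E
```

```text
[0.44767974 0.25536947 0.018     ]
t 6.92 shift [ 0.0525 -0.0585  0.0015] turn -40.77 heading 0.23 q [ 0.35 -0.26  2.02 -0.    1.38  1.91]
t 6.92 shift [ 0.0523 -0.0584  0.132 ] turn -40.77 heading 0.23 q [ 0.35 -0.26  2.02 -0.    1.38  1.91]
```

servo_tool --plan "0.02 -0.02 0.005 -7;0.04 -0.045 0.01 -14;0.0525 -0.059 0.02 -21;0.0525 -0.059 0.04 -28;0.0525 -0.059 0.06 -35;0.0525 -0.059 0.08 -41;0.0525 -0.059 0.1 -41;0.0525 -0.059 0.12 -41;0.0525 -0.059 0.132 -41;0.0525 -0.059 0.132 -41;0.0525 -0.059 0.132 -41"

```text
t: 7.83
tool_pos: [0.449, 0.2533, 0.0183]
orientation: [2.943, 1.099, -0.001]
force: [0.3, -0.2, -0.1]
opening: 0.093
gripper_force: 0.0
```

servo_tool --plan "0 0 0 0;0 0 0 0;0 0 0 0;0 0 0 0;0 0 0 0;0 0 0 0;0 0 0 0;0 0 0 0;0 0 0 0;0 0 0 0" --grip 1

```text
t: 8.67
tool_pos: [0.4483, 0.2544, 0.0187]
orientation: [-2.942, -1.101, -0.0]
force: [0.5, 0.2, 0.3]
opening: 0.0309
gripper_force: 0.0
```

```bash
python3 - <<'E'
from h import *
s,T=pose(); print(T.round(3)[:3,3], s["opening"]); go(.4868,.0765,.1); go(.4868,.0765,.0415)
E
```

```text
[0.448 0.254 0.019] 0.030912132289658605
t 8.67 shift [-0.0878  0.1595 -0.0813] turn 0 heading 41.03 q [0.42 0.13 1.91 0.   1.1  1.27]
t 8.67 shift [-0.0878  0.1595 -0.0228] turn 0 heading 41.03 q [0.42 0.13 1.91 0.   1.1  1.27]
```

Still closing; wait for it to finish.

servo_tool --plan "0 0 0 0;0 0 0 0;0 0 0 0;0 0 0 0"

```text
t: 9.0
tool_pos: [0.4483, 0.2544, 0.0187]
orientation: [-2.942, -1.101, 0.0]
force: [0.6, 0.2, 0.1]
opening: 0.0238
gripper_force: 20.0
```

servo_tool --plan "0 0 -0.02 0;0 0 -0.05 0;-0.01 0.02 -0.07 0;-0.025 0.045 -0.07 0;-0.04 0.075 -0.07 0;-0.058 0.105 -0.07 0;-0.073 0.132 -0.065 0;-0.083 0.15 -0.06 0;-0.0878 0.1595 -0.06 0;-0.0878 0.1595 -0.06 0;-0.0878 0.1595 -0.06 0;-0.0878 0.1595 -0.06 0"

```text
t: 10.0
tool_pos: [0.4868, 0.0775, 0.0789]
orientation: [-2.942, -1.101, -0.0]
force: [0.8, 0.4, -0.8]
opening: 0.0234
gripper_force: 20.0
```

```bash
python3 - <<'E'
from h import *
s,T0=pose(); c=wrist(); T=c["T"]; print(s["tool_pos"].round(4) if hasattr(s["tool_pos"],"round") else s["tool_pos"])
p=np.array(s["tool_pos"]); im=c["image"]
a=proj(c,[p+[0,0,.0223],p+[0,0,-.0187],(.4868,.0765,.02)],T); print(a)
cv2.imwrite("pics/w5.png",im)
for k,z,n in(("blue",.02,95),("green",.005,110)):
    e=ground(c,k,a[2],n,z); print(k,e[0].round(4),e[1].round(1))
go(.4868,.0765,.0392)
E
```

```text
[0.4868 0.0775 0.0789]
[[324.60163708 279.94276317]
 [323.93681157 244.13034722]
 [324.52661001 222.00468294]]
blue [0.4931 0.0807] [43.  54.8]
green [0.4857 0.0748] [64.3 66.4]
t 10.05 shift [-0.0008  0.0009  0.0397] turn 0 heading 41.09 q [ 0.05 -0.02  1.94  0.    1.22  0.91]
```

View pics/w5.png

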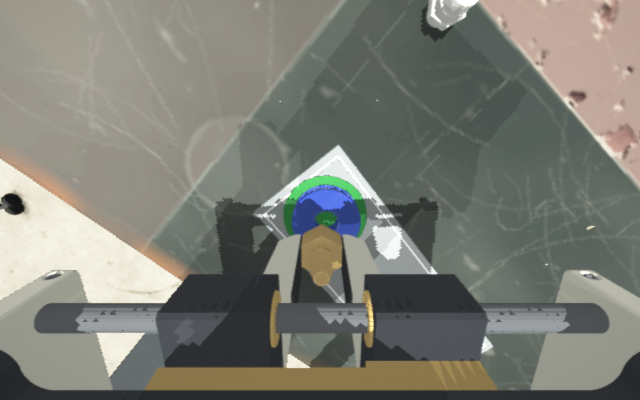

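Tail is held upright over the spool; stem tip near (320,278) as predicted, spool hole near (326,221). Lower and release.

servo_tool --plan "-0.0005 0.001 0.015 0;-0.0005 0.001 0.028 0;-0.0005 0.001 0.036 0;-0.0005 0.001 0.0395 0;-0.0005 0.001 0.0395 0;-0.0005 0.001 0.0395 0;-0.0005 0.001 0.0395 0"

```text
t: 10.63
tool_pos: [0.4874, 0.0758, 0.0396]
orientation: [2.942, 1.102, 0.001]
force: [-0.2, -0.4, -1.1]
opening: 0.0238
gripper_force: 20.0
```

servo_tool --plan "0 0 0 0;0 0 0 0;0 0 0 0;0 0 0 0;0 0 0 0;0 0 -0.02 0;0 0 -0.05 0;0 0 -0.09 0;0 0 -0.11 0;0 0 -0.11 0;0 0 -0.11 0" --grip -1

```text
t: 11.55
tool_pos: [0.4884, 0.0754, 0.151]
orientation: [2.941, 1.1, 0.006]
force: [0.8, -0.1, -0.5]
opening: 0.0909
gripper_force: 0.0
```

```bash
python3 - <<'E'
from h import *
c=wrist("w6.png"); T=c["T"]; im=c["image"]
P=proj(c,[(.487,.0755,.005),(.487,.0755,.02),(.487,.0755,.038),(.487,.0755,.061)],T); print(P.round(1).tolist())
for k,i,z,n in(("blue",1,.02,60),("green",0,.005,70),("brass",2,.038,40)):
    e=ground(c,k,P[i],n,z); print(k,e[0].round(4),e[1].round(1))
x,y=P[0].astype(int); cv2.imwrite("pics/w6c.png",cv2.resize(im[y-70:y+70,x-90:x+90],None,fx=4,fy=4)); print(x-90,y-70)
go(.5525,.3225,.15,11)
E
```

```text
[[321.6, 192.6], [321.7, 196.5], [321.7, 201.8], [321.8, 209.6]]
blue [0.488  0.0764] [52.6 55.1]
green [0.4862 0.0757] [67.3 67.6]
brass [0.4873 0.0783] [22.2 25.9]
231 122
t 11.6 shift [ 0.2115 -0.1436 -0.0007] turn 30.02 heading 41.02 q [ 0.05 -0.1   1.88  0.    1.36  0.9 ]
```

View pics/w6c.png

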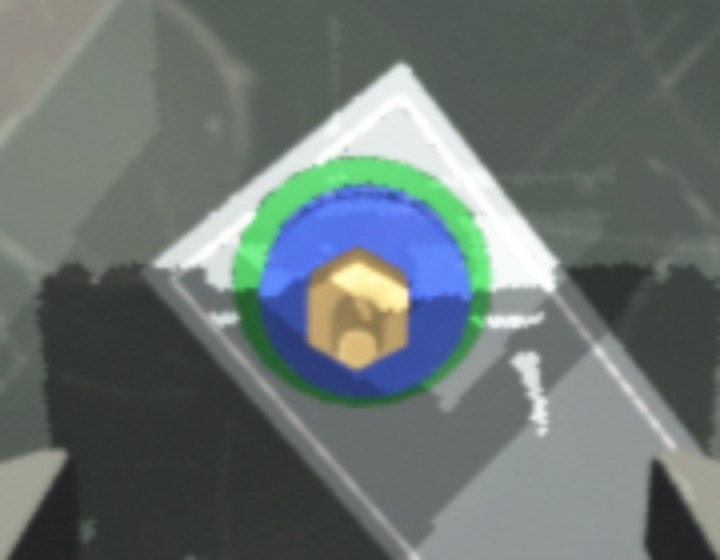

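Stack is good: tail within ~2 mm of the spool centre, spool within ~2 mm of the pad centre. On to the cap.

servo_tool --plan "0.158 -0.144 0 0;0.158 -0.144 0 0;0.158 -0.144 0 0;0.158 -0.144 0 0;0.158 -0.144 0 0;0.158 -0.144 0 0;0.158 -0.144 0 0;0.158 -0.144 0 0"

```text
t: 12.27
tool_pos: [0.5106, 0.2872, 0.147]
orientation: [2.941, 1.103, -0.006]
force: [-0.3, -0.2, -1.3]
opening: 0.0932
gripper_force: 0.0
```

```bash
python3 - <<'E'
from h import *
c=wrist("w7.png"); T=c["T"]; im=c["image"]
q=proj(c,(.553,.3225,.01),T)[0]; print(q)
e=ground(c,"pale",q,45,.01); print(e[0].round(4),e[1].round(1)); go(*e[0],.0195,41)
im=im.copy(); cv2.polylines(im,[seg(im,"pale",q,45).astype(int)],True,(0,0,255))
x,y=q.astype(int); cv2.imwrite("pics/w7c.png",cv2.resize(im[y-60:y+60,x-80:x+80],None,fx=4,fy=4))
E
```

```text
[324.39867284 138.9906877 ]
[0.55   0.3212] [34.3 34.6]
t 12.32 shift [ 0.0528 -0.0005  0.1278] turn 0.02 heading 41.02 q [ 0.42  0.15  1.63 -0.    1.37  1.28]
```

View pics/w7c.png

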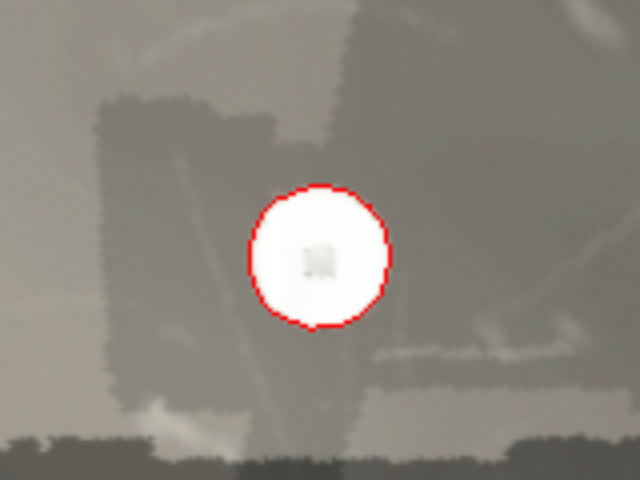

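Clean outline around the cap, 34 mm diameter. Grasp it.

servo_tool --plan "0.03 0 0.03 0;0.053 -0.0005 0.06 0;0.053 -0.0005 0.09 0;0.053 -0.0005 0.115 0;0.053 -0.0005 0.1275 0;0.053 -0.0005 0.1275 0;0.053 -0.0005 0.1275 0;0.053 -0.0005 0.1275 0"

```text
t: 12.98
tool_pos: [0.552, 0.3219, 0.0226]
orientation: [2.943, 1.099, 0.001]
force: [-0.6, 0.6, 0.2]
opening: 0.0926
gripper_force: 0.0
```

servo_tool --plan "0 0 0 0;0 0 0 0;0 0 0 0;0 0 0 0;0 0 0 0;0 0 0 0;0 0 0 0;0 0 0 0;0 0 0 0;0 0 0 0;0 0 0 0;0 0 0 0" --grip 1 --grip_force 15

```text
t: 13.98
tool_pos: [0.5514, 0.3229, 0.0217]
orientation: [-2.942, -1.101, 0.0]
force: [0.6, -0.1, -0.1]
opening: 0.0326
gripper_force: 14.9
```

```bash
python3 - <<'E'
from h import *
print(pose()[0]["tool_pos"]); go(.57,.25,.13);go(.5,-.06,.13);go(.457,-.0912,.1);
E
```

```text
[0.55141075 0.32286998 0.02167031]
t 13.98 shift [-0.0338  0.0672 -0.1083] turn 0 heading 41.03 q [0.45 0.42 1.55 0.   1.17 1.3 ]
t 13.98 shift [-0.2901  0.2551 -0.1083] turn 0 heading 41.03 q [0.45 0.42 1.55 0.   1.17 1.3 ]
t 13.98 shift [-0.343   0.2504 -0.0783] turn 0 heading 41.03 q [0.45 0.42 1.55 0.   1.17 1.3 ]
```

servo_tool --plan "0 0 -0.015 0;0 0 -0.04 0;0 0 -0.075 0;-0.02 0.015 -0.105 0;-0.045 0.035 -0.12 0;-0.075 0.055 -0.12 0;-0.105 0.077 -0.12 0;-0.135 0.1 -0.12 0;-0.165 0.12 -0.12 0;-0.2 0.145 -0.12 0;-0.23 0.168 -0.12 0;-0.26 0.19 -0.12 0"

```text
t: 14.98
tool_pos: [0.4795, 0.0071, 0.1431]
orientation: [2.941, 1.101, 0.002]
force: [0.8, -1.0, -1.1]
opening: 0.0324
gripper_force: 14.9
```

```bash
python3 - <<'E'
from h import *
print(pose()[0]["tool_pos"],pose()[0]["opening"]);go(.4565,-.0912,.065)
E
```

```text
[0.47954597 0.00708256 0.14313272] 0.032376651734590096
t 14.98 shift [-0.082   0.0589  0.0781] turn 0 heading 41.04 q [-0.09 -0.14  1.93 -0.    1.35  0.76]
```

servo_tool --plan "-0.03 0.02 0.01 0;-0.055 0.04 0.025 0;-0.075 0.053 0.045 0;-0.082 0.059 0.065 0;-0.082 0.059 0.078 0;-0.082 0.059 0.078 0;-0.082 0.059 0.078 0"

```text
t: 15.57
tool_pos: [0.4565, -0.0895, 0.0641]
orientation: [-2.942, -1.1, 0.001]
force: [0.3, 0.4, -0.2]
opening: 0.0328
gripper_force: 14.9
```

```bash
python3 - <<'E'
from h import *
s,_=pose(); p=np.array(s["tool_pos"]); c=wrist(); T=c["T"]; z0=p[2]-.0217
q=proj(c,[(.4565,-.0912,.005),(p[0],p[1],z0+.01)],T); print(q)
for k,i,z,n in(("orange",0,.005,110),("pale",1,z0+.01,60)):
    e=ground(c,k,q[i],n,z); print(k,e[0].round(4),e[1].round(1))
print(p); go(.4565,-.0912,.0268); cv2.imwrite("pics/w8.png",c["image"])
E
```

```text
[[325.19172377 222.47762175]
 [324.03504092 249.11439301]]
orange [ 0.463  -0.0852] [47.  71.9]
pale [ 0.4537 -0.0895] [30.7 35.9]
[ 0.45654311 -0.08945053  0.06414686]
t 15.62 shift [-0.0019  0.0007  0.0382] turn 0 heading 41.04 q [-0.3  -0.08  2.03  0.    1.19  0.55]
```

View pics/w8.png

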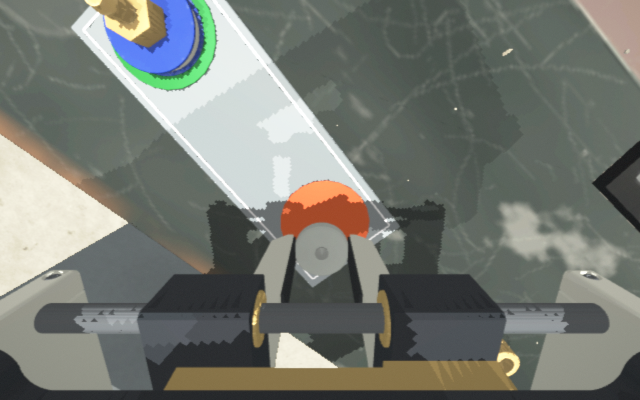

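Cap centred in the jaws (boss at (321,253)), orange pad centre (325,222) as predicted. Lower and release.

servo_tool --plan "-0.001 0.001 0.015 0;-0.001 0.001 0.028 0;-0.001 0.001 0.034 0;-0.001 0.001 0.0372 0;-0.001 0.001 0.0372 0;-0.001 0.001 0.0372 0;-0.001 0.001 0.0372 0"

```text
t: 16.2
tool_pos: [0.4575, -0.0909, 0.0275]
orientation: [2.941, 1.101, 0.002]
force: [-0.3, -0.1, -0.8]
opening: 0.0328
gripper_force: 14.9
```

servo_tool --plan "0 0 0 0;0 0 0 0;0 0 0 0;0 0 0 0;0 0 0 0;0 0 0 0;0 0 -0.03 0;0 0 -0.07 0;0 0 -0.11 0;0 0 -0.13 0;0 0 -0.13 0;0 0 -0.13 0" --grip -1

```text
t: 17.2
tool_pos: [0.4579, -0.0912, 0.1581]
orientation: [2.94, 1.1, 0.004]
force: [-0.5, 0.8, -0.0]
opening: 0.0928
gripper_force: 0.0
```

```bash
python3 - <<'E'
from h import *
s,_=pose(); c=wrist(); T=c["T"]
q=proj(c,[(.4565,-.0912,.005),(.4565,-.0912,.015)],T); print(q)
LIM["pale"]=((0,0,90),(180,70,255))
for k,i,z,n in(("orange",0,.005,80),("pale",1,.015,30)):
    e=ground(c,k,q[i],n,z); print(k,e[0].round(4),e[1].round(1))
go(.59,.115,.16,0); go(.59,.115,.16,80)
t=eyes.read_camera("top"); p=cast(t,(284,176),.022); print(p)
E
```

```text
[[321.5868327  190.71049755]
 [321.62245233 193.19713161]]
orange [ 0.4544 -0.0922] [60.7 63.2]
pale [ 0.4552 -0.0906] [33.1 33.8]
t 17.25 shift [ 0.2357 -0.0679 -0.0037] turn 41.03 heading 41.03 q [-0.31 -0.19  1.95 -0.    1.38  0.55]
t 17.25 shift [ 0.2357 -0.0679 -0.0037] turn -38.97 heading 41.03 q [-0.31 -0.19  1.95 -0.    1.38  0.55]
[[0.65205817 0.1140126  0.022     ]]
```

Cap placed within ~2 mm of the orange pad centre. Now the nipple, turning so that the fingers close across the mat.

```bash
python3 -c "
from h import *
go(.64,.06,.16,80)"
```

```text
t 17.3 shift [ 0.2377  0.0071 -0.0051] turn -38.97 heading 41.03 q [-0.31 -0.19  1.95 -0.    1.38  0.55]
```

servo_tool --plan "0.24 0.005 -0.005 -39;0.24 0.005 -0.005 -39;0.24 0.005 -0.005 -39;0.24 0.005 -0.005 -39;0.24 0.005 -0.005 -39;0.24 0.005 -0.005 -39;0.24 0.005 -0.005 -39;0.24 0.005 -0.005 -39;0.24 0.005 -0.005 -39"

```text
t: 18.05
tool_pos: [0.6396, 0.0626, 0.1589]
orientation: [-2.405, -2.018, 0.006]
force: [-0.4, -1.1, -0.1]
opening: 0.0929
gripper_force: 0.0
```

```bash
python3 - <<'E'
from h import *
s,_=pose(); c=wrist(); T=c["T"]; im=c["image"].copy()
q=proj(c,[(.65,.114,.0),(.65,.114,.045)],T); print(q.round(1).tolist())
x,y=q[1].astype(int); cv2.imwrite("pics/w9c.png",cv2.resize(im[y-60:y+60,x-80:x+80],None,fx=4,fy=4)); print(x-80,y-60)
go(.65,.114,.041,80)
E
```

```text
[[325.3, 141.5], [325.8, 146.6]]
245 86
t 18.1 shift [0.0529 0.0015 0.1187] turn -0.04 heading 79.96 q [ 0.02  0.29  1.44 -0.    1.41  0.19]
```

View pics/w9c.png

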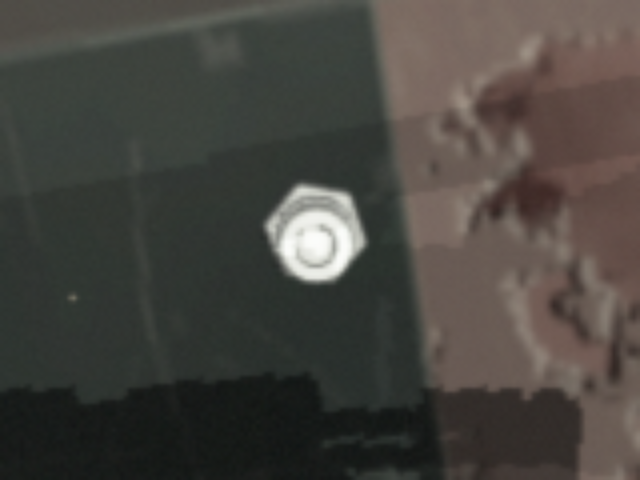

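Nipple top centre at pixel (323.5,146.8), about 2 mm from the estimate.

servo_tool --plan "0.03 0 0.02 0;0.053 -0.0005 0.045 0;0.053 -0.0005 0.075 0;0.053 -0.0005 0.1 0;0.053 -0.0005 0.1175 0;0.053 -0.0005 0.1175 0;0.053 -0.0005 0.1175 0;0.053 -0.0005 0.1175 0"

```text
t: 18.77
tool_pos: [0.6505, 0.1144, 0.0459]
orientation: [2.407, 2.018, 0.002]
force: [0.4, -0.2, 1.3]
opening: 0.0932
gripper_force: 0.0
```

servo_tool --plan "0 0 0 0;0 0 0 0;0 0 0 0;0 0 0 0;0 0 0 0;0 0 0 0;0 0 0 0;0 0 0 0;0 0 0 0;0 0 0 0;0 0 0 0;0 0 0 0" --grip 1 --grip_force 25

```text
t: 19.77
tool_pos: [0.6498, 0.1152, 0.044]
orientation: [2.406, 2.02, -0.0]
force: [-0.4, 0.2, -0.6]
opening: 0.0179
gripper_force: 13.2
```

servo_tool --plan "0 0 0 0;0 0 0 0;0 0 0 0"

```text
t: 20.02
tool_pos: [0.6498, 0.1152, 0.044]
orientation: [-2.406, -2.02, 0.0]
force: [-0.3, 0.5, -0.7]
opening: 0.0174
gripper_force: 24.9
```

```bash
python3 - <<'E'
from h import *
print(pose()[0]["tool_pos"]); go(.471,-.008,.1,80)
E
```

```text
[0.64976437 0.11516273 0.04396349]
t 20.02 shift [-0.1523 -0.1547 -0.056 ] turn 0.02 heading 80.02 q [0.1  0.44 1.47 0.   1.22 0.27]
```

servo_tool --plan "0 0 -0.02 0;0 0 -0.05 0;-0.015 -0.015 -0.075 0;-0.035 -0.035 -0.075 0;-0.06 -0.06 -0.075 0;-0.085 -0.085 -0.075 0;-0.11 -0.11 -0.075 0;-0.13 -0.132 -0.07 0;-0.145 -0.147 -0.06 0;-0.1523 -0.1547 -0.05 0;-0.1523 -0.1547 -0.045 0;-0.1523 -0.1547 -0.045 0"

```text
t: 21.02
tool_pos: [0.4702, -0.0081, 0.088]
orientation: [-2.406, -2.018, 0.001]
force: [-0.4, 0.6, 0.5]
opening: 0.017
gripper_force: 24.9
```

```bash
python3 - <<'E'
from h import *
s,_=pose(); p=np.array(s["tool_pos"]); c=wrist("w10.png"); T=c["T"]; print(p,s["opening"])
print(proj(c,[p+[0,0,.001],p+[0,0,-.044],(.471,-.008,.003)],T).round(1).tolist()); go(.471,-.008,.0475,79.5)
E
```

```text
[ 0.47022659 -0.00806804  0.08801717] 0.016981202619914308
[[325.1, 261.4], [324.4, 230.5], [324.9, 211.5]]
t 21.07 shift [-0.0002 -0.0002  0.0414] turn 0.51 heading 80.01 q [-0.13 -0.1   1.99  0.    1.24  0.05]
```

View pics/w10.png

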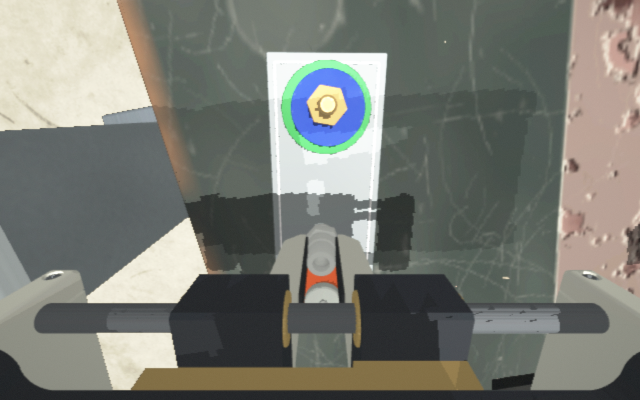

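Nipple hangs upright in the jaws (top (321,262), foot (321,232)), stack intact at (327,105). Lower and release.

servo_tool --plan "0 0 0.015 0;0 0 0.028 0;0 0 0.036 0;0 0 0.0403 0;0 0 0.0403 0;0 0 0.0403 0;0 0 0.0403 0;0 0 0.0403 0"

```text
t: 21.73
tool_pos: [0.4718, -0.008, 0.0495]
orientation: [2.405, 2.019, 0.001]
force: [-0.0, 0.5, 0.1]
opening: 0.0171
gripper_force: 24.9
```

servo_tool --plan "0 0 0 0;0 0 0 0;0 0 0 0;0 0 0 0;0 0 0 0;0 0 -0.01 0;0 0 -0.04 0;0 0 -0.08 0;0 0 -0.12 0;0 0 -0.15 0;0 0 -0.15 0;0 0 -0.15 0" --grip -1

```text
t: 22.73
tool_pos: [0.4727, -0.0082, 0.202]
orientation: [2.403, 2.017, 0.006]
force: [0.9, -0.1, -0.2]
opening: 0.0909
gripper_force: 0.0
```

```bash
python3 - <<'E'
from h import *
s,_=pose(); c=wrist(); T=c["T"]; print(s["tool_pos"])
q=proj(c,[(.471,-.008,.003),(.471,-.008,.048),(.4565,-.0912,.015),(.487,.0755,.02)],T); print(q.round(1).tolist())
LIM["pale"]=((0,0,90),(180,70,255))
for k,i,z,n in(("green",3,.005,60),("blue",3,.02,60),("brass",3,.038,40),("orange",2,.005,60),("pale",2,.015,26)):
    try: e=ground(c,k,q[i],n,z); print(k,e[0].round(4),e[1].round(1))
    except Exception as x: print(k,x)
im=c["image"]; cv2.imwrite("pics/w11.png",im[40:340,170:470].repeat(2,0).repeat(2,1))
E
```

```text
[ 0.47274622 -0.00822834  0.20196204]
[[320.9, 181.2], [321.0, 190.8], [321.1, 247.0], [322.0, 109.6]]
green [0.4856 0.0741] [63.4 67.7]
blue [0.487  0.0753] [52.3 52.7]
brass [0.4862 0.0764] [21.  22.8]
orange [ 0.4548 -0.091 ] [66.4 67.5]
pale [ 0.4549 -0.0893] [32.9 35.2]
```

View pics/w11.png

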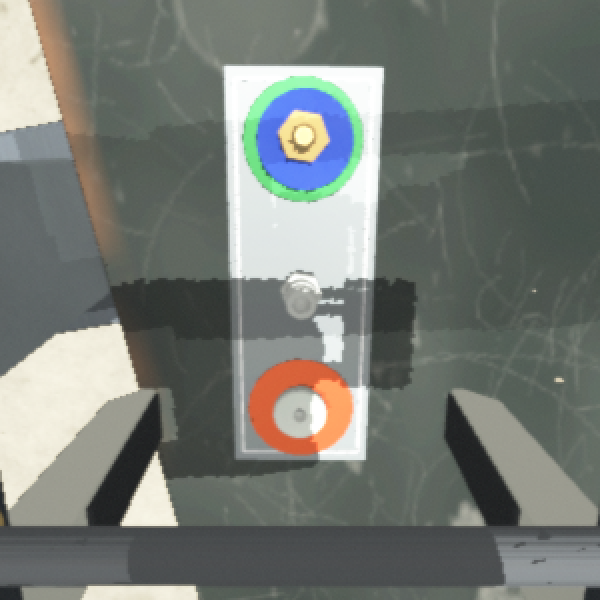

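Everything is in place: stack concentric, cap centred, and the nipple top at (320.5,191.5) against the predicted (321,190.8). Handing in.

```bash
python3 -c "
from plant import robot
print(robot.close_job())"
```

```text
the job is handed in; nothing more can be done
None
```

The job is handed in at about 23 s: the spool and hose tail are on the green pad, the cap is on the orange pad and the nipple stands midway, each within about 2 mm of its target in the last picture; the arm never went near the bush or the multimeter, and no verdict came back.

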